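# Dock the matching finned chill insert in the cooling base

### The job

Pick up the chill insert with the blue handle, whose three widely spaced fins match the cooling base, and lower it onto the base so that its fins slide down between the base's upright fins, fully home and centred, with the fins of both parallel. Keep hold of it until its fins are well down between the others (do not drop it in), then let go. Leave the closely finned insert with the orange handle where it stands.

Things in the scene. Friction and masses are not known exactly. Their poses are not given: they have to be found in the camera images.
- cooler: Cooling base, fixed: dark grey housing 100 (x) x 124 (y) mm, aluminium top face 24 mm above the worktop. On it four upright fins along its x, 80 long, 6 thick, at y = -48, -16, 16, 48 mm, rounded tips at height 52 mm; so three gaps 26 mm wide, centred at y = -32, 0, 32. Origin: centre of the underside on the worktop, z up. Yaw within 0.5 rad.
- coarse_insert: Loose, 0.2 kg: plate 74 (x) x 78 (y) mm, top at z 36, on three fins along x, 70 long, 6 thick, 30 deep, at y = -32, 0, 32; stands on the fin tips. Blue rib handle on top: 50 (x) x 16 (y) mm, z 36 to 74; grip its 16 mm from above at z 60, fingertips above the plate. Origin: centre, at fin tip level; z up. Same after a half turn. Home: origin 24 mm above the base's. Yaw within 0.5 rad.
- fine_insert: The wrong insert, loose, to be left alone: the same plate, size and handle shape, but the handle is orange and it has nine fins 4 mm thick, 9 mm apart, which cannot go between the base's fins. Origin and axes as for the blue-handled one.
There are look-alikes about, which are no part of the job. What is shaped like the coarse_insert but brown or red is not meant. What is shaped like the cooler but purple is not meant.

How it is judged (in metres and radians):
On the way:
1. the blue-handled insert's fins are at least 8 mm down between the base's fins while the gripper still holds it (z of coarse_insert in the frame of cooler below 0.044 m and horizontal distance between coarse_insert and cooler below 0.025 m and contact force between the fingers and coarse_insert above 0.5 N), for 0.1 s.
At the end, for the whole second after the job is handed in: The blue-handled insert is at rest and upright (within 0.1 rad) in the cooling base, its fin tips within 4 mm of the base's top plate, centred within 15 mm along the fins and 14 mm across them, fins parallel to the base's within 0.26 rad; the orange-handled insert is within 30 mm of where it stood (z of coarse_insert in the frame of cooler between 0.02 and 0.028 m and x of coarse_insert in the frame of cooler between -0.015 and 0.015 m and y of coarse_insert in the frame of cooler between -0.014 and 0.014 m and angle between the x axis of coarse_insert and the x axis of cooler, either way round below 0.26 rad and angle between coarse_insert's own z axis and vertical below 0.1 rad and linear speed of coarse_insert below 0.02 m/s and distance of fine_insert from where it was at the start of the episode below 0.03 m); the robot touches nothing.
It fails at once if the orange-handled insert is moved by more than 30 mm (distance of fine_insert from where it was at the start of the episode above 0.03 m).
It also fails if it takes over 34 s, if anything falls off the work surface, if the arm or the gripper's body presses on something with over 40 N, if the wrist force passes 120 N, or if a joint passes its speed limit or range.

### The arm

A 6-joint arm with a two-finger parallel gripper is mounted at the origin on the work surface; the furniture and walls round the work are solid. World frame = base frame: x ahead of the robot, y to its left, z up, the work surface at z = 0. Lengths are in m, angles in degrees, forces in N, time in s.
With the tool pointing down it reaches from about 0.4 to 0.825 m from the base axis. Payload 7 kg.
Tool frame: the origin (TCP) lies at the centre of the arm's flange, where the gripper is bolted on; the fingertips stand 178 mm ahead of it and the grasp point (between the pads) lies 159 mm ahead of it (ctrl.hold_point_z is the distance from the TCP to the grasp point, in m); z points along the fingers, y is the line along which they close (so a half turn about z gives the same grasp; the last joint's range is limited). The gripper opens to 88 mm and grips with 3 to 60 N. Pads are 19 mm wide; open, the fingers measure 130 mm over their backs; the gripper's body (78 mm by 193 mm) begins 47 mm behind the grasp point.
Start: joints at [89.788, 20.546, 0.682, 0, -70.136, -16.507], TCP at [0.194, 0.646, 0.405] pointing down, gripper open.
Joint ranges: [-176.03, 176.03], [-82.01, 121.73], [-58.28, 71.71], [-173.87, 95.51], [-174.79, -0.11], [-173.66, 173.66]. Speed limits (degrees/s): [136.94, 136.94, 172.46, 180, 180, 180].

### API

Orientations are given as [roll, pitch, yaw] about the fixed x, y, z axes, in that order (R = Rz(yaw) Ry(pitch) Rx(roll)).
In Python, from plant import ctrl gives the robot as it stands.
- The arm moves only by the shell command python3 -m inch 'ROWS'. ROWS is JSON, one flat list of numbers, 7 for each row, row after row: the closure, from 0 (fully open) to 1 (shut), then the shift along the tool's x, y, z in mm, then the turn, a rotation vector about the tool's x, y, z in degrees. In form: [hand, x, y, z, wx, wy, wz, hand, x, y, z, wx, wy, wz, ...]. A call has 1 to 5 rows; each row is the pose to reach, as a shift and turn from the pose commanded when the call began, along the tool's axes at that moment; what a row does not reach only later rows make up. A row lasts 1/10 s, in which the tool goes at most 50 mm and 8.59 degrees, less where a joint would pass 70% of its speed; a pose out of reach is approached as far as the arm can. A call with a gripper value outside its range is refused whole. The fingers move at their own pace and stop on an object; the grip force is fixed at half the most. Time passes only in rows, so rows that repeat a pose let the fingers close. It gives the time, the measured TCP pose, the force, the opening and the grip force at its end, in the units of the state.
- ctrl.get_obs(): the state, without advancing time (a new reading comes with each control period).
- ctrl.snapshot(name): name is "scene" or "top" or "wrist"; returns a dict with "frame" (480x640x3 uint8, red, green, blue), "K" (3x3 intrinsics, pixels), "k1" (the pictures are not rectified: a ray, as slopes to the right and down, at radius r is drawn at 1 + k1 r^2 times it, then the intrinsics apply), "R" (3x3) and "t" (3): a world point X has camera coordinates R X + t. Camera axes: x right, y down, z forward; pixel columns grow to the right and rows downward; lengths in m; the calibration is good to about 2 mm. A picture is of the moment at which its call begins. There is no depth.
- ctrl.close_job(): hands the job in; it is judged then, once.
Trained networks look in a picture, given as the dict that the camera call returned (one of the last four; its "shot" number tells which), for a name from the list of things; names that differ only in an ending like _2 or _b are one class to them, and where a whole thing is asked for, a point or a joint stands for the part that bears it (a point fixed in the world has none). Each returns a list of dicts, best first, with "p" (0 to 1); they miss things now and then, are a little off and sometimes report something else, mostly with a low value. They report only what shows in the picture. A call takes as long as a camera call. They do not tell look-alikes from the thing itself.
- ctrl.recognise(picture, thing): "location" ([x, y, z] in m, in world coordinates, good to about 4 mm: the middle of the surface that is visible of it).
- ctrl.trace(picture, thing): "pixels" (480x640 bool, what is visible of it).
- ctrl.mark_of(picture, thing): "location" ([x, y, z] in m, in world coordinates, good to about 4 mm: a listed point, or the origin of a listed thing).
The state is a dict: "clock": time; "joint_pos": joint angles; "qvel": joint speeds; "tau": joint torques, N m; "tool_pos": TCP position; "orientation": TCP orientation; "force": force on the tool from outside, world axes, zero at the start; "moment": the same for the moment, N m; "opening": finger opening in m; "gripper_force": force on a finger pad.
Only numpy, scipy, OpenCV 4.12 (cv2) and the standard library are available. Lean on these libraries where they do the work, as an engineer would, in place of code of your own. Each camera call takes 0.05 s, during which the arm holds its last target. There are 200 camera calls.

## Working session

There is one attempt and no reset: what is moved stays moved. The work goes in short steps, Python scripts to look and compute and a shell command to move; the robot and the scene stay as the last step left them, time stands still between calls to the robot, and variables do not carry over. Pictures are saved under pics/ and viewed, at most 10 in all, crops included, and the job is handed in when it is done.

```bash
mkdir -p pics; ls; cat > h.py <<'E'
import numpy as np, cv2
from plant import ctrl
def snap(n,f=None):
    s=ctrl.snapshot(n)
    if f: cv2.imwrite('pics/'+f,s['frame'][:,:,::-1])
    return s
def proj(s,X):
    c=np.atleast_2d(X)@np.array(s['R']).T+np.array(s['t']); a=c[:,:2]/c[:,2:]
    a=a*(1+s['k1']*(a**2).sum(1,keepdims=True)); K=np.array(s['K'])
    return a*[K[0,0],K[1,1]]+K[:2,2]
def back(s,uv,z):
    uv=np.atleast_2d(uv).astype(float);K=np.array(s['K']);d=(uv-K[:2,2])/[K[0,0],K[1,1]]; a=d.copy()
    for _ in range(20): a=d/(1+s['k1']*(a**2).sum(1,keepdims=True))
    R=np.array(s['R']); r=np.c_[a,np.ones(len(a))]@R; o=-R.T@np.array(s['t'])
    return o+r*((z-o[2])/r[:,2])[:,None]
E
python3 - <<'E'
from h import *
a=snap('top','top.png'); b=snap('scene','scene.png')
for n,s in(('top',a),('scene',b)):
  for t in('coarse_insert','fine_insert','cooler'):
    for r in ctrl.mark_of(s,t): print(n,t,round(r['p'],2),np.round(r['location'],3),proj(s,r['location']).round())
print(ctrl.get_obs())
E
```

```text
pics
top coarse_insert 0.95 [0.314 0.216 0.   ] [[222. 303.]]
top coarse_insert 0.92 [0.592 0.295 0.   ] [[192. 163.]]
top coarse_insert 0.76 [ 0.465  0.251 -0.002] [[210. 225.]]
top fine_insert 0.7 [0.476 0.04  0.002] [[318. 223.]]
top cooler 0.76 [ 0.33  -0.115 -0.004] [[397. 302.]]
top cooler 0.75 [ 0.542 -0.205  0.003] [[443. 195.]]
scene coarse_insert 0.75 [ 0.587  0.295 -0.001] [[259. 196.]]
scene coarse_insert 0.71 [ 0.46   0.252 -0.   ] [[237. 229.]]
scene coarse_insert 0.66 [ 0.319  0.222 -0.   ] [[201. 271.]]
scene fine_insert 0.71 [0.472 0.041 0.004] [[318. 261.]]
scene cooler 0.62 [ 0.33  -0.116 -0.001] [[345. 342.]]
scene cooler 0.61 [ 0.534 -0.201  0.003] [[441. 291.]]
{'clock': 0.4, 'joint_pos': array([ 8.97889038e+01,  2.05520931e+01,  6.76411635e-01, -2.56223113e-03,
       -7.01362247e+01, -1.65059852e+01]), 'qvel': array([ 0.07544923,  0.0424271 ,  0.03943225,  0.07136996, -0.0976278 ,
        0.03090634]), 'tau': array([ 7.94097359e-04, -5.81673038e+01,  2.92925477e+01,  6.99353188e+00,
        1.09607808e-02, -6.89685476e-05]), 'tool_pos': array([0.19417455, 0.64642604, 0.40454622]), 'orientation': array([ 1.79987900e+02, -1.07240599e-03, -1.67179522e+01]), 'force': array([-0.05453003, -0.01353618,  0.33120773]), 'moment': array([-0.0117112 , -0.0407452 , -0.02514671]), 'gripper_force': 0.0, 'opening': 0.0875997532272906}
```

View pics/top.png

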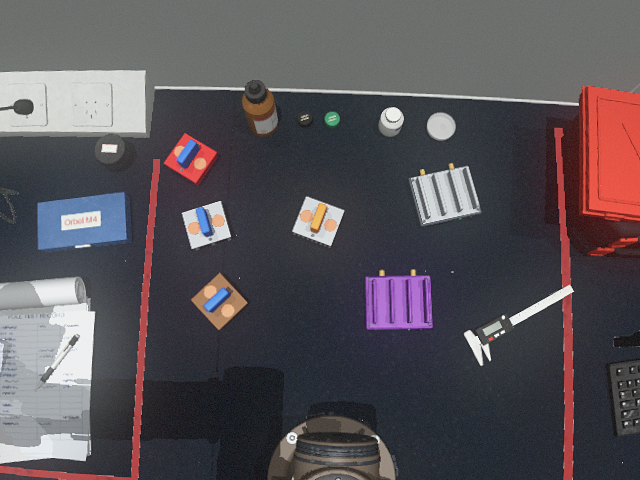

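View pics/scene.png

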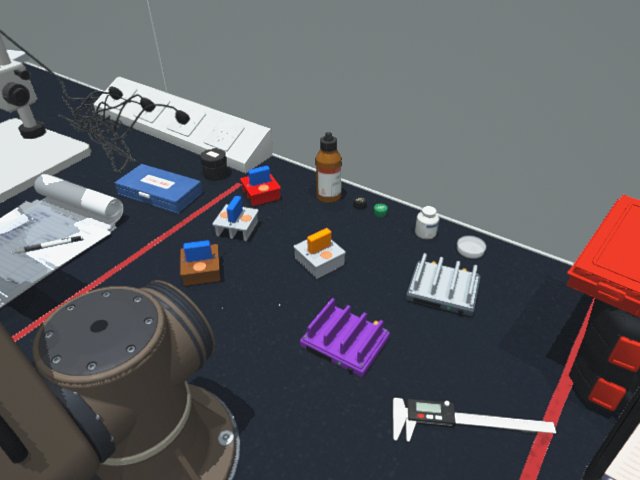

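Candidates for the insert in the top picture are red (190,158), bare aluminium (206,225) and brown (219,300), all with blue handles, and orange-handled (318,222). The aluminium one with open fins is meant. Bases are grey (445,195) and purple (398,302), and the grey one is meant. Next I check this in a crop and measure the yaws.

```bash
python3 - <<'E'
from h import *
s=snap('top'); f=s['frame']
cv2.imwrite('pics/crop.png',cv2.resize(np.hstack([f[185:265,160:260],f[150:230,395:495]]),None,fx=4,fy=4,interpolation=cv2.INTER_CUBIC)[:,:,::-1])
for t,px in(('coarse_insert',(206,225)),('cooler',(445,195))):
  for r in ctrl.trace(s,t):
    m=r['pixels']; v,u=np.nonzero(m); 
    if np.hypot(u.mean()-px[0],v.mean()-px[1])<25:
      z=.036 if t=='coarse_insert' else .035
      P=back(s,np.c_[u,v],z)[:,:2]; print(t,r['p'],cv2.minAreaRect((P*1000).astype(np.float32)))
hsv=cv2.cvtColor(f,cv2.COLOR_RGB2HSV)
m=(hsv[...,0]>100)&(hsv[...,0]<125)&(hsv[...,1]>130)&(hsv[...,2]>90); m[:195]=0;m[250:]=0;m[:,:185]=0;m[:,235:]=0
v,u=np.nonzero(m);P=back(s,np.c_[u,v],.070)[:,:2]*1000
print('handle',len(u),cv2.minAreaRect(P.astype(np.float32)),P.mean(0))
E
```

```text
coarse_insert 0.75 ((457.4881591796875, 250.2200469970703), (77.96229553222656, 77.43412017822266), 18.729564666748047)
cooler 0.95 ((533.7084350585938, -199.3046112060547), (110.72630310058594, 127.54495239257812), 13.1552152633667)
handle 219 ((456.2977600097656, 249.14773559570312), (54.72602844238281, 15.1332426071167), 19.888092041015625) [458.2621143  250.01054135]
```

View pics/crop.png

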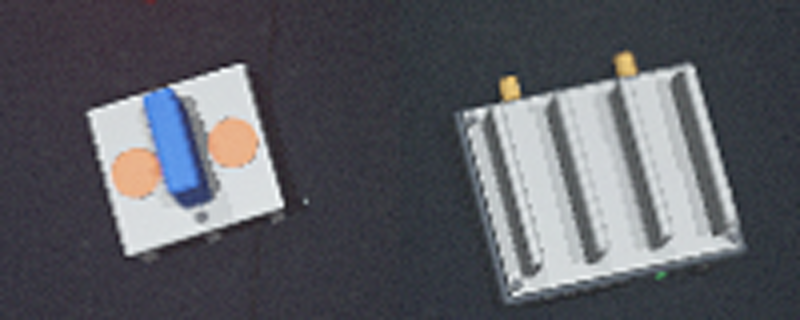

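The crop confirms it: bare aluminium plate with blue handle (left), grey four-fin base (right). Insert ≈ (0.459, 0.250), yaw ≈ 18.5°. Base ≈ (0.534, -0.200), yaw ≈ 13°. Moving above the insert.

```bash
cat > go.py <<'E'
import sys
from h import *
from scipy.spatial.transform import Rotation as Ro
x,y,z,w=map(float,sys.argv[1:5])
o=ctrl.get_obs(); R=Ro.from_euler('xyz',o['orientation'],degrees=True); T=Ro.from_euler('xyz',[180,0,w],degrees=True)
print(o['clock'],'shift',(R.inv().apply(np.array([x,y,z])-o['tool_pos'])*1000).round(1),'turn',(R.inv()*T).as_rotvec(degrees=True).round(2))
E
python3 -m inch '[0,368,303,45,0,0,-35,0,368,303,45,0,0,-35,0,368,303,45,0,0,-35,0,368,303,45,0,0,-35,0,368,303,45,0,0,-35]'; python3 go.py .459 .250 .36 18.5
```

```text
clock: 1.05
tool_pos: [0.3334, 0.4378, 0.3813]
orientation: [-180.0, -0.0, 18.6]
force: [1.3, 0.5, -0.2]
opening: 0.0877
gripper_force: 0.0
1.05 shift [ 59.1 218.1  21.2] turn [-0.03 -0.03  0.11]
```

```bash
python3 -m inch '[0,59,218,21,0,0,0,0,59,218,21,0,0,0,0,59,218,21,0,0,0,0,59,218,21,0,0,0,0,59,218,21,0,0,0]'; python3 -m inch '[0,0,0,0,0,0,0,0,0,0,0,0,0,0]'; python3 go.py .459 .250 .36 18.5
python3 - <<'E'
from h import *
s=snap('wrist','w1.png'); f=s['frame']
c=proj(s,[.459,.25,.074])[0]; print(c)
for r in ctrl.trace(s,'coarse_insert'):
  v,u=np.nonzero(r['pixels']); print(r['p'],u.mean(),v.mean(),cv2.minAreaRect((back(s,np.c_[u,v],.036)[:,:2]*1000).astype(np.float32)))
hsv=cv2.cvtColor(f,cv2.COLOR_RGB2HSV)
m=((hsv[...,0]>100)&(hsv[...,0]<125)&(hsv[...,1]>130)&(hsv[...,2]>90)).astype(np.uint8)
n,l,st,ce=cv2.connectedComponentsWithStats(m)
for i in range(1,n):
  if st[i,4]>300:
    v,u=np.nonzero(l==i);print(st[i],cv2.minAreaRect((back(s,np.c_[u,v],.074)[:,:2]*1000).astype(np.float32)))
E
```

```text
clock: 1.55
tool_pos: [0.4581, 0.2482, 0.3601]
orientation: [180.0, 0.0, 18.2]
force: [0.4, 0.7, -0.0]
opening: 0.0877
gripper_force: 0.0
clock: 1.75
tool_pos: [0.4574, 0.2506, 0.3603]
orientation: [-180.0, -0.0, 18.2]
force: [-0.4, 1.2, 0.0]
opening: 0.0879
gripper_force: 0.0
1.75 shift [1.3 1.  0.3] turn [-0.01 -0.01 -0.32]
[323.36750599 233.55210207]
0.87 322.3587672688629 45.283528161530285 ((592.1658325195312, 294.5101318359375), (78.0365219116211, 74.4451904296875), 60.02654266357422)
0.87 306.23446234791186 367.1361394278198 ((322.889892578125, 221.94146728515625), (83.4368896484375, 78.87295532226562), 46.716854095458984)
0.64 320.9574468085106 216.80887959660558 ((461.0921630859375, 252.40699768066406), (77.04316711425781, 78.40294647216797), 19.896575927734375)
[290   9  67  58 699] ((585.6194458007812, 288.5213928222656), (17.85972023010254, 48.92383575439453), 44.36644744873047)
[    0    61   148   141 10309] ((474.2489013671875, 446.206787109375), (85.62010192871094, 111.30179595947266), 8.51080322265625)
[ 310  190   22   73 1443] ((463.069580078125, 253.58914184570312), (54.60988235473633, 15.262868881225586), 19.737091064453125)
[ 279  357   56   39 1027] ((336.2059020996094, 226.6764678955078), (26.65004539489746, 52.32374572753906), 34.715641021728516)
```

View pics/w1.png

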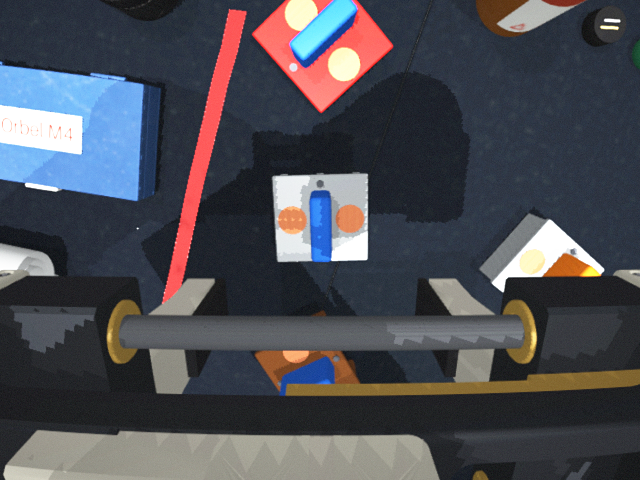

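The wrist picture shows the insert upright at (321,217), midway between the fingers, with red at (322,45) and brown behind at (306,367). Refined insert pose is (0.460, 0.252), yaw 19.5°. Descending, stopping briefly, then gripping.

```bash
python3 -m inch '[0,3,0,50,0,0,-1.2,0,3,0,90,0,0,-1.2,0,3,0,125,0,0,-1.2,0,3,0,141,0,0,-1.2,0,3,0,141,0,0,-1.2]'; python3 -m inch '[1,0,0,0,0,0,0,1,0,0,0,0,0,0,1,0,0,0,0,0,0,1,0,0,0,0,0,0,1,0,0,0,0,0,0]'
```

```text
clock: 2.35
tool_pos: [0.4588, 0.2525, 0.2168]
orientation: [179.9, 0.2, 19.6]
force: [0.1, 0.4, 0.6]
opening: 0.0881
gripper_force: 0.0
clock: 2.85
tool_pos: [0.4601, 0.2521, 0.2198]
orientation: [-180.0, -0.1, 19.5]
force: [0.7, -0.3, -0.4]
opening: 0.0533
gripper_force: 0.0
```

```bash
python3 -m inch '[1,0,0,0,0,0,0,1,0,0,0,0,0,0,1,0,0,0,0,0,0,1,0,0,0,0,0,0,1,0,0,0,0,0,0]';python3 -m inch '[1,0,0,0,0,0,0,1,0,0,0,0,0,0,1,0,0,0,0,0,0]'
```

```text
clock: 3.35
tool_pos: [0.46, 0.2521, 0.2191]
orientation: [180.0, 0.0, 19.5]
force: [0.5, -0.1, 0.0]
opening: 0.0161
gripper_force: 30.0
clock: 3.65
tool_pos: [0.4599, 0.2521, 0.2191]
orientation: [180.0, 0.0, 19.5]
force: [-1.1, 0.9, 0.1]
opening: 0.0163
gripper_force: 30.0
```

Gripped (opening 16 mm, 30 N). Lifting, then stopping short of the base to look at it.

```bash
python3 -m inch '[1,0,0,-40,0,0,0,1,0,0,-85,0,0,0,1,0,0,-120,0,0,0,1,0,0,-141,0,0,0,1,0,0,-141,0,0,0]'; python3 go.py .46 -.15 .36 13
```

```text
clock: 4.15
tool_pos: [0.4605, 0.2526, 0.3635]
orientation: [-179.9, -0.3, 19.5]
force: [0.2, -0.0, -1.9]
opening: 0.0159
gripper_force: 30.0
4.15 shift [-134.8  379.3    1.8] turn [-0.16 -0.3   6.5 ]
```

```bash
python3 -m inch '[1,-135,379,3,0,0,6.5,1,-135,379,3,0,0,6.5,1,-135,379,3,0,0,6.5,1,-135,379,3,0,0,6.5,1,-135,379,3,0,0,6.5]'; python3 go.py .46 -.15 .36 13
```

```text
clock: 4.65
tool_pos: [0.4585, 0.0002, 0.3572]
orientation: [-180.0, 0.1, 13.0]
force: [1.6, -0.1, -1.0]
opening: 0.0155
gripper_force: 30.0
4.65 shift [-32.3 146.7  -2.7] turn [-0.01  0.08  0.01]
```

```bash
python3 -m inch '[1,-32,147,-3,0,0,0,1,-32,147,-3,0,0,0,1,-32,147,-3,0,0,0,1,-32,147,-3,0,0,0,1,-32,147,-3,0,0,0]'
python3 - <<'E'
from h import *
s=snap('wrist','w2.png'); o=ctrl.get_obs(); print(o['tool_pos'],o['orientation'])
for r in ctrl.mark_of(s,'cooler'): print(r['p'],r['location'])
for r in ctrl.trace(s,'cooler'):
  v,u=np.nonzero(r['pixels']); print(r['p'],u.mean(),v.mean(),cv2.minAreaRect((back(s,np.c_[u,v],.035)[:,:2]*1000).astype(np.float32)))
E
```

```text
clock: 5.15
tool_pos: [0.4605, -0.1498, 0.3599]
orientation: [-180.0, 0.1, 12.8]
force: [0.2, 0.7, -1.2]
opening: 0.0157
gripper_force: 30.0
[ 0.46074856 -0.14870848  0.3601166 ] [-1.79957435e+02  1.08677987e-01  1.28711619e+01]
0.56 [0.5375, -0.2068, 0.003]
0.71 405.0329398847104 139.312874004941 ((542.3468017578125, -199.82174682617188), (107.10685729980469, 119.7519302368164), 14.452250480651855)
0.57 274.10714285714283 342.14285714285717 ((350.1806945800781, -124.29228210449219), (129.9967803955078, 14.50216293334961), 36.55418014526367)
```

View pics/w2.png

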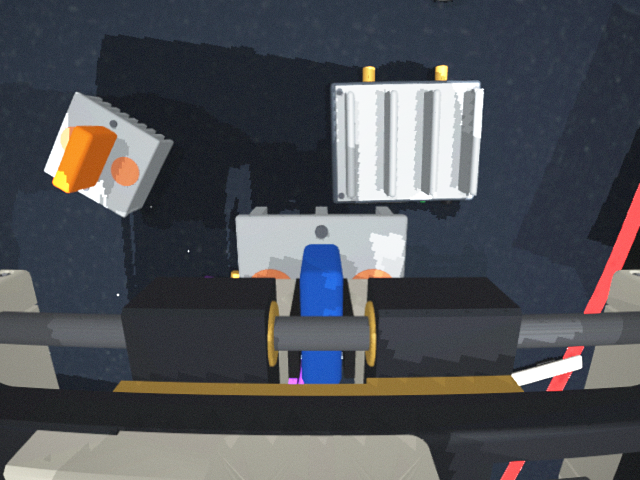

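The picture shows the insert held level (plate front edge at row 212, handle column 322) and the base at (333–483, 82–202), with its four fins about parallel to the tool. I fit the base pose to its corners and fin ends.

```bash
python3 - <<'E'
from h import *
from scipy.optimize import least_squares
s=snap('wrist')
M=np.array([[.05,.062,.024],[.05,-.062,.024],[-.05,-.062,.024],[-.05,.062,.024]]+[[.04,y,.052] for y in(.048,.016,-.016,-.048)]+[[-.04,y,.052] for y in(.048,.016,-.016,-.048)])
U=np.array([[332,85],[481,82],[477,199],[334,202],[351,92],[393,92],[437,92],[481,90],[352,196],[391,194],[434,194],[474,194]],float)
def W(p):
  c,q=np.cos(p[2]),np.sin(p[2]); return np.c_[M[:,0]*c-M[:,1]*q+p[0],M[:,0]*q+M[:,1]*c+p[1],M[:,2]]
f=lambda p:(proj(s,W(p))-U).ravel()
r=least_squares(f,[.537,-.203,.23],loss='soft_l1',f_scale=2); print(r.x,np.degrees(r.x[2])); print(f(r.x).reshape(-1,2).round(1))
im=s['frame'][:,:,::-1].copy()
for u in proj(s,W(r.x)): cv2.circle(im,tuple(int(k) for k in u.round()),2,(0,0,255),-1)
cv2.imwrite('pics/fit.png',cv2.resize(im[50:290,220:520],None,fx=2.5,fy=2.5))
# held insert: plate front corners at z=.36-.219+.036
print(back(s,[[237,215],[406,214]],.177))
E
python3 go.py .537 -.203 .30 13
```

```text
[ 0.5395796  -0.20133337  0.26143208] 14.978954999383967
[[-1.9 -2.7]
 [ 2.7 -2.9]
 [-0.9  2. ]
 [-0.5  3.4]
 [-0.5 -0.8]
 [ 1.2 -2. ]
 [ 0.5 -2.9]
 [-0.9 -1.5]
 [ 0.2  3.1]
 [ 2.   3.8]
 [-0.4  2.6]
 [-0.4  1.5]]
[[ 0.4891987  -0.10159814  0.177     ]
 [ 0.506758   -0.17551086  0.177     ]]
5.35 shift [61.2 71.5 60.8] turn [-0.02  0.03  0.08]
```

View pics/fit.png

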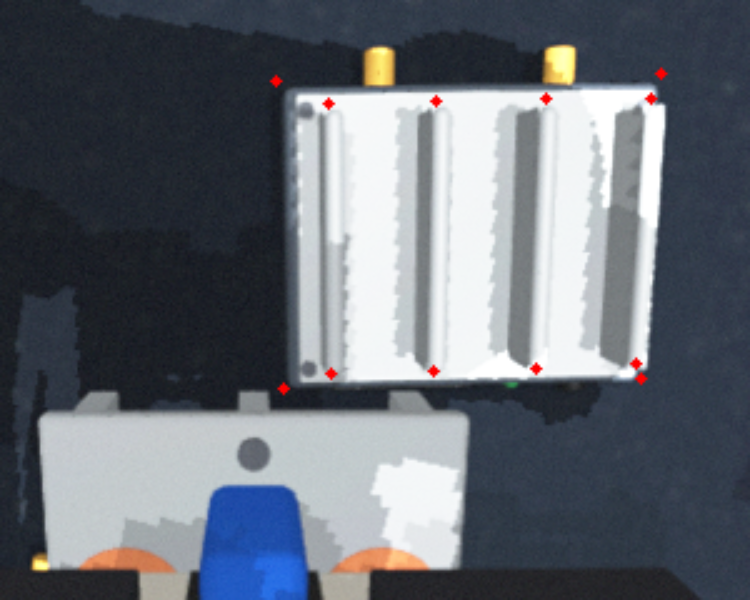

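The fit agrees within about 3 px: base at (0.5395, -0.2013), yaw 15°. The held insert is centred on the tool within 2 mm. Going above the base.

```bash
python3 go.py .5395 -.2015 .30 15; python3 -m inch '[1,64,70,10,0,0,-2,1,64,70,20,0,0,-2,1,64,70,40,0,0,-2,1,64,70,55,0,0,-2,1,64,70,55,0,0,-2]'; python3 go.py .5395 -.2015 .243 15
python3 - <<'E'
from h import *
a=snap('wrist'); b=snap('scene')
c=proj(b,[.54,-.2,.06])[0].astype(int); print(c)
k=b['frame'][max(c[1]-75,0):c[1]+75,c[0]-90:c[0]+90]
cv2.imwrite('pics/above.png',np.hstack([cv2.resize(a['frame'][:300,160:480],(400,375)),cv2.resize(k,(400,375))])[:,:,::-1])
E
```

```text
5.35 shift [63.9 70.6 60.8] turn [-0.02  0.03 -1.92]
clock: 5.85
tool_pos: [0.539, -0.2008, 0.3036]
orientation: [-179.9, 0.3, 15.1]
force: [-1.0, 0.7, -2.3]
opening: 0.0161
gripper_force: 30.0
5.85 shift [ 0.6  1.  60.6] turn [-0.12  0.26  0.07]
[445 267]
```

View pics/above.png

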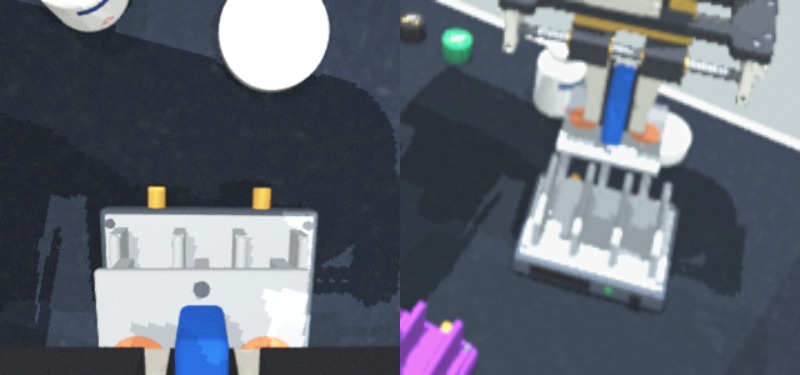

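The left half (wrist) shows the insert over the base with base fins at crop columns 115, 180, 241 and 303 (mid 210) against the handle at 202, so the base may sit about 3–4 mm toward tool +y. I compute it from the calibration.

```bash
python3 - <<'E'
from h import *
s=snap('wrist'); o=ctrl.get_obs(); print(o['tool_pos'],o['orientation'])
w=np.radians(o['orientation'][2]); X=np.array([np.cos(w),np.sin(w)]);Y=np.array([-X[1],X[0]])
def show(n,uv,z):
  d=back(s,uv,z)[:,:2]-o['tool_pos'][:2]; print(n,np.c_[d@X,d@Y].round(4).tolist())
show('base corners',[[242,167],[413,167]],.024)
show('fin ends',[[252,187],[304,187],[353,187],[402,187]],.052)
show('plate front',[[236,215],[406.5,215]],.3-.219+.036)
show('handle front',[[304,246],[340,246]],.3-.219+.074)
E
```

```text
[ 0.53986025 -0.20126009  0.30724173] [ 1.79962003e+02 -5.50526251e-02  1.50938758e+01]
base corners [[0.0502, 0.0559], [0.0502, -0.0634]]
fin ends [[0.0401, 0.0443], [0.0401, 0.0115], [0.0401, -0.0194], [0.0401, -0.0503]]
plate front [[0.0364, 0.0403], [0.0364, -0.0391]]
handle front [[0.0331, 0.007], [0.0331, -0.0063]]
```

Base is 3.5 mm toward tool +y and x is right. Correcting and lowering into the fins.

```bash
python3 -m inch '[1,0,3.5,5,0,0,0,1,0,3.5,20,0,0,0,1,0,3.5,32,0,0,0,1,0,3.5,42,0,0,0,1,0,3.5,48,0,0,0]'; python3 -m inch '[1,0,0,0,0,0,0,1,0,0,0,0,0,0]'; python3 go.py .5395 -.2047 .243 15
```

```text
clock: 6.5
tool_pos: [0.54, -0.2055, 0.2574]
orientation: [-180.0, 0.0, 15.0]
force: [0.7, -0.5, -1.2]
opening: 0.0159
gripper_force: 30.0
clock: 6.7
tool_pos: [0.5404, -0.2056, 0.2585]
orientation: [180.0, -0.0, 15.0]
force: [1.0, 0.4, -0.9]
opening: 0.0161
gripper_force: 30.0
6.7 shift [-0.7 -1.1 15.5] turn [ 0.01 -0.   -0.01]
```

No contact, and the fins are about 12 mm in. Lowering the rest gently.

```bash
python3 -m inch '[1,0,0,4,0,0,0,1,0,0,8,0,0,0,1,0,0,12,0,0,0,1,0,0,14.5,0,0,0,1,0,0,14.5,0,0,0]'; python3 -m inch '[1,0,0,0,0,0,0,1,0,0,0,0,0,0]'
```

```text
clock: 7.2
tool_pos: [0.5402, -0.2055, 0.2435]
orientation: [-180.0, 0.0, 15.0]
force: [0.1, -0.0, -0.8]
opening: 0.016
gripper_force: 30.0
clock: 7.4
tool_pos: [0.5403, -0.2056, 0.2439]
orientation: [180.0, -0.0, 15.0]
force: [0.3, 1.0, -2.2]
opening: 0.0159
gripper_force: 30.0
```

```bash
python3 -m inch '[1,0,0,1,0,0,0,1,0,0,1,0,0,0,0.6,0,0,1,0,0,0,0.6,0,0,1,0,0,0,0.6,0,0,1,0,0,0]'; python3 -m inch '[0.6,0,0,0,0,0,0,0.6,0,0,0,0,0,0,0.6,0,0,0,0,0,0]'
```

```text
clock: 7.9
tool_pos: [0.5403, -0.2056, 0.2428]
orientation: [180.0, -0.0, 15.0]
force: [0.9, 0.6, 0.4]
opening: 0.0329
gripper_force: 0.0
clock: 8.2
tool_pos: [0.5403, -0.2055, 0.2428]
orientation: [-180.0, -0.0, 15.0]
force: [0.2, 0.4, -0.4]
opening: 0.0349
gripper_force: 0.0
```

Released. Rise straight up, then back off and check.

```bash
python3 -m inch '[0.6,0,0,-20,0,0,0,0.6,0,0,-60,0,0,0,0.6,0,0,-110,0,0,0,0.6,-50,0,-150,0,0,0,0.6,-90,0,-150,0,0,0]'; python3 -m inch '[0.6,0,0,0,0,0,0,0.6,0,0,0,0,0,0]'
python3 - <<'E'
from h import *
a=snap('wrist'); b=snap('scene'); o=ctrl.get_obs()
c=proj(b,[.54,-.2,.04])[0].astype(int)
k=b['frame'][c[1]-75:c[1]+75,c[0]-90:c[0]+90]
cv2.imwrite('pics/end.png',np.hstack([cv2.resize(a['frame'][:300,160:480],(400,375)),cv2.resize(k,(400,375))])[:,:,::-1])
for n,s in(('w',a),('s',b)):
  for t in('coarse_insert','cooler','fine_insert'):
    for r in ctrl.mark_of(s,t): print(n,t,r['p'],r['location'])
E
```

```text
clock: 8.7
tool_pos: [0.456, -0.2285, 0.3961]
orientation: [179.8, -0.3, 15.1]
force: [-1.0, -0.5, -0.8]
opening: 0.035
gripper_force: 0.0
clock: 8.9
tool_pos: [0.454, -0.2286, 0.3935]
orientation: [180.0, -0.1, 14.9]
force: [-0.2, -0.4, 0.3]
opening: 0.0351
gripper_force: 0.0
w coarse_insert 0.65 [0.5391, -0.2053, 0.0258]
w cooler 0.88 [0.3325, -0.1156, -0.0036]
w fine_insert 0.79 [0.4803, 0.0432, -0.0067]
s coarse_insert 0.95 [0.5416, -0.2043, 0.0224]
s coarse_insert 0.91 [0.5891, 0.2919, 0.0009]
s cooler 0.82 [0.5333, -0.2037, 0.0017]
s cooler 0.63 [0.3279, -0.121, -0.0008]
s fine_insert 0.83 [0.4752, 0.0456, 0.0022]
```

View pics/end.png

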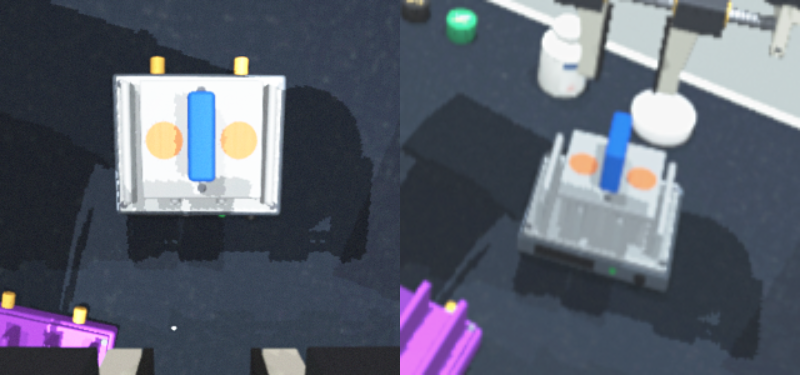

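The insert sits level, centred and parallel between the outer fins (handle at (201,136) in the left half of the picture). Its measured origin is about 24 mm above the worktop, and the orange insert has not moved.

```bash
python3 -c "
from plant import ctrl
print(ctrl.close_job())"
```

```text
the job is handed in; nothing more can be done
None
```

The blue-handled insert is seated in the grey base, centred and parallel; it was held until its fins were down, then released. The orange insert was left where it stood, and I handed the job in at about 9 s (limit 34 s); no verdict was returned.

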